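# Lay out the jeweller's bench for doming and soldering

### The arm

A 7-joint arm with a two-finger parallel gripper is mounted at the origin on the work surface. World frame = base frame: x ahead of the robot, y to its left, z up, the work surface at z = 0. Lengths are in m, angles in degrees, forces in N, time in s.
With the tool pointing down it reaches from about 0.4 to 0.925 m from the base axis. Payload 4.1 kg.
Tool frame: the origin (TCP) lies at the very end of the fingers, on their centre line; the grasp point (between the pads) lies 19 mm behind it; z points along the fingers, y is the line along which they close (so a half turn about z gives the same grasp; the last joint's range is limited). The gripper opens to 85 mm and grips with 20 to 120 N. Pads are 22 mm wide; open, the fingers measure 114 mm over their backs; the gripper's body (76 mm by 85 mm) begins 54 mm behind the grasp point. The pads swing forward as they close: fully open they stand 13 mm farther back than shut.
Start: joints at [64.973, 22.827, 2.584, 88.041, -1.071, 69.15, -2.905], TCP at [0.215, -0.613, 0.231] pointing down, gripper open.
Joint ranges: [-161.44, 161.44], [-28.35, 127.94], [-78.24, 83.42], [0, 140.83], [-78.03, 258.03], [13.02, 114.36], [-168.23, 168.23]. Speed limits (degrees/s): [147.25, 147.25, 180, 180, 180, 180, 180].

### API

Orientations are given as a 3x3 rotation matrix whose columns are the frame's x, y, z axes.
In Python, from rig import r gives the robot as it stands.
- The arm moves only by the shell command python3 -m crank 'ROWS' [OPENING] [FORCE]. ROWS is JSON, a list that holds one entry, the list of rows, each a list of 6 numbers: the shift along the tool's x, y, z in mm, then the turn, a rotation vector about the tool's x, y, z in rad. A call has 1 to 8 rows; each row shifts and turns the commanded pose from where the row before left it, along the tool's axes as they then stand; what a row does not reach is not made up. A row lasts 1/12 s, in which the tool goes at most 41.7 mm and 7.16 degrees, less where a joint would pass 70% of its speed; a pose out of reach is approached as far as the arm can. A call is refused whole if a number of a shift passes 41.7 or a number of a turn 0.125, either way. A call with a gripper value outside its range is refused whole. OPENING is the closure, from -1 (fully open) to 1 (shut), so that 0 is half open, set as the call begins (- or left out, the last holds). The fingers move at their own pace and stop on an object; FORCE is the grip in N (left out, the last holds). Time passes only in rows, so rows that do not move let the fingers close. It gives the time, the measured TCP pose, the force, the opening and the grip force at its end, in the units of the state.
- r.read_state(): the state, without advancing time (a new reading comes with each control period).
- r.grab_frame(name): name is "scene" or "side" or "wrist"; returns (picture, depth): 400x640x3 uint8, red, green, blue; 400x640 float32, m along the optical axis (not along the pixel's ray), 0 where there is no reading.
- r.camera_params(name): a dict with "camera_matrix" (3x3 intrinsics, pixels), "xyz" and "attitude" of the camera in the world; the wrist camera has in their place "tool_from_camera" (4x4, takes a point from camera to tool coordinates, whose origin is the TCP and whose axes are the flange's). Camera axes: x right, y up, looking along -z (the intrinsics and any distortion apply to the point x, -y, -z); pixel columns grow to the right and rows downward; lengths in m; the calibration is good to about 2 mm. A picture is of the moment at which its call begins: read the wrist's pose just before it. camera_params takes no time and is no camera call.
- r.finish_job(): hands the job in; it is judged then, once.
The state is a dict: "time_s": time; "joint_pos": joint angles; "joint_velocities": joint speeds; "joint_torque": joint torques, N m; "ee_pos": TCP position; "tool_rot": TCP orientation; "ft_force": force on the tool from outside, world axes, zero at the start; "wrist_torque": the same for the moment, N m; "finger_gap": finger opening in m; "grasp_force": force on a finger pad.
Only numpy, scipy, OpenCV 4.12 (cv2) and the standard library are available. Lean on these libraries where they do the work, as an engineer would, in place of code of your own. Each camera call takes 0.05 s, during which the arm holds its last target. There are 200 camera calls.

### The job

Lay out the bench for doming and soldering: set the steel bench block in the middle of the rubber pad and the brass doming block in the middle on top of it, both squared up with the pad. Stand the small white flux jar midway between the pad and the soldering tile, in line with their middles, and the little amber bottle behind the tile (the side away from the robot), centred on its far edge with a gap of about 15 mm. Everything stands upright the way up it is now, and the wide jar, the round tin and the dish stay where they are.

Things in the scene. Friction and masses are not known exactly. Their poses are not given: they have to be found in the camera images.
- rubber_pad: Fixed black rubber bench pad, 100 x 100 mm, 6 mm thick, flat on the bench. Its yaw is within 0.2 rad of the robot's axes (its x axis points away from the robot, that is 'behind'). Its origin is the centre of its underside, z up, x and y square to its sides.
- solder_tile: Fixed white ceramic soldering tile with a grid of small dark holes, 100 x 100 mm, 12 mm thick, flat on the bench, parallel to the pad and beside it, on its left or its right, 205 to 225 mm from centre to centre. Its x axis points away from the robot: 'behind the tile' is +x. Its origin is the centre of its underside, z up, x and y square to its sides.
- bench_block: Loose steel bench block, a plain flat square plate 60 x 60 mm, 25 mm high, about 0.6 kg. Its origin is the centre of its underside, z up, x and y square to its sides.
- doming_block: Loose brass doming block, a 40 mm cube with one large round dimple on top and smaller ones on its sides (the dimples are shallow marks, the faces are flat to the grip), about 0.5 kg. Its origin is the centre of its underside, z up, x and y square to its sides.
- flux_jar: Loose small white round jar with a black screw lid, 45 mm high: the body 46 mm across and straight up to 18 mm, a slight shoulder, then the 42 mm lid from 29 mm to the top; about 0.09 kg, upright. Its origin is the centre of its underside, z up.
- amber_bottle: Loose small amber glass bottle with a black cap, body 36 mm across (straight up to 32 mm), narrower neck and 18 mm cap above, 62 mm high, about 0.08 kg, upright. Its origin is the centre of its underside, z up.
- wide_jar: Bystander, loose: clear glass jar with a yellow lid, 60 mm across, 58 mm high. To be left alone. Origin at the centre of its underside.
- round_tin: Bystander, loose: low round metal tin, 58 mm across, 21 mm high. To be left alone. Origin at the centre of its underside.
- dish: Bystander, loose: small round white ceramic dish, 60 mm across, 22 mm high. To be left alone. Origin at the centre of its underside.
Mind the look-alikes: they are no part of the job. Of the things that look like the flux_jar, take the one that is farthest from the robot's base at the start.

How it is judged (in metres and radians):
At the end, for the whole second after the job is handed in: Block flat on pad, within 12 mm and 10 deg; doming block upright on it, within 10 mm and 10 deg; jar upright, within 20 mm of the pad-tile line and 130 mm of both centres; bottle upright, 71 to 100 mm behind the tile's centre, within 15 mm sideways; all released and at rest (horizontal distance between bench_block and rubber_pad below 0.012 m and z of bench_block in the frame of rubber_pad between 0.003 and 0.009 m and (angle between the x axis of bench_block and the x axis of rubber_pad, either way round below 0.17 rad or angle between the x axis of bench_block and the y axis of rubber_pad, either way round below 0.17 rad) and angle between each of bench_block, doming_block's own z axis and vertical below 0.08 rad and horizontal distance between doming_block and bench_block below 0.01 m and z of doming_block in the frame of bench_block between 0.022 and 0.028 m and (angle between the x axis of doming_block and the x axis of bench_block, either way round below 0.17 rad or angle between the x axis of doming_block and the y axis of bench_block, either way round below 0.17 rad) and horizontal distance between flux_jar and rubber_pad below 0.13 m and horizontal distance between flux_jar and solder_tile below 0.13 m and x of flux_jar in the frame of rubber_pad between -0.02 and 0.02 m and x of flux_jar in the frame of solder_tile between -0.02 and 0.02 m and height (world z) of each of flux_jar, amber_bottle below 0.005 m and angle between each of flux_jar, amber_bottle's own z axis and vertical below 0.1 rad and x of amber_bottle in the frame of solder_tile between 0.071 and 0.1 m and y of amber_bottle in the frame of solder_tile between -0.015 and 0.015 m and linear speed of each of bench_block, doming_block, flux_jar, amber_bottle below 0.02 m/s and angular speed of each of bench_block, doming_block, flux_jar, amber_bottle below 0.15 rad/s); the robot touches nothing.
It fails at once if the wide jar is moved more than 20 mm (distance of wide_jar from where it was at the start of the episode above 0.02 m).
It fails at once if the round tin is moved more than 20 mm (distance of round_tin from where it was at the start of the episode above 0.02 m).
It fails at once if the dish is moved more than 20 mm (distance of dish from where it was at the start of the episode above 0.02 m).
It also fails if it takes over 115 s, if anything falls off the work surface, if the arm or the gripper's body presses on something with over 40 N, if the wrist force passes 120 N, or if a joint passes its speed limit or range.

## Working session

There is one attempt and no reset: what is moved stays moved. The work goes in short steps, Python scripts to look and compute and a shell command to move; the robot and the scene stay as the last step left them, time stands still between calls to the robot, and variables do not carry over. Pictures are saved under pics/ and viewed, at most 14 in all, crops included, and the job is handed in when it is done.

```bash
ls; mkdir -p pics; cat > h.py <<'E'
import numpy as np, cv2
from rig import r
def snap(n,f):
    s=r.read_state(); im,d=r.grab_frame(n); cv2.imwrite(f'pics/{f}.png',im[:,:,::-1]); np.savez(f'pics/{f}.npz',im=im,d=d,p=s['ee_pos'],R=s['tool_rot']); return s,im,d
def cam(n,s=None):
    c=r.camera_params(n); K=np.array(c['camera_matrix'])
    if 'tool_from_camera' in c:
        T=np.eye(4);T[:3,:3]=s['tool_rot'];T[:3,3]=s['ee_pos'];T=T@np.array(c['tool_from_camera']); return K,T[:3,:3],T[:3,3]
    return K,np.array(c['attitude']),np.array(c['xyz'])
def ray(C,uv,z):
    K,R,t=C; uv=np.atleast_2d(uv).astype(float)
    d=np.c_[(uv[:,0]-K[0,2])/K[0,0],-(uv[:,1]-K[1,2])/K[1,1],-np.ones(len(uv))]@R.T
    return t+d*((z-t[2])/d[:,2])[:,None]
def cloud(C,d):
    K,R,t=C; v,u=np.mgrid[:d.shape[0],:d.shape[1]]
    P=np.stack([(u-K[0,2])/K[0,0]*d,-(v-K[1,2])/K[1,1]*d,-d],-1)
    return P@R.T+t
E
python3 - <<'E'
from h import *
for n in ['scene','side','wrist']:
    s,im,d=snap(n,n+'0'); print(n,r.camera_params(n))
s=r.read_state();print(s)
E
```

```text
pics
scene {'camera_matrix': array([[443.0539811 ,   0.        , 312.61599345],
       [  0.        , 443.0539811 , 204.41066925],
       [  0.        ,   0.        ,   1.        ]]), 'xyz': array([ 0.85308294, -0.37000631,  0.9024042 ]), 'attitude': array([[ 0.67606477, -0.61883023,  0.39998197],
       [ 0.73674265,  0.57663319, -0.35313515],
       [-0.01211218,  0.53342601,  0.84576001]])}
side {'camera_matrix': array([[440.1155083 ,   0.        , 322.00753273],
       [  0.        , 440.1155083 , 196.65587898],
       [  0.        ,   0.        ,   1.        ]]), 'xyz': array([0.23075896, 0.8229851 , 1.05376714]), 'attitude': array([[-0.97418098,  0.16749885, -0.1513788 ],
       [-0.2255447 , -0.75188013,  0.61952067],
       [-0.01004971,  0.63766794,  0.77024581]])}
wrist {'camera_matrix': array([[347.75736302,   0.        , 319.93110445],
       [  0.        , 347.75736302, 199.26583379],
       [  0.        ,   0.        ,   1.        ]]), 'tool_from_camera': array([[-1.29330558e-03,  9.60601666e-01,  2.77925831e-01,
         7.04204482e-02],
       [ 9.99999156e-01,  1.277
[... 371 characters left out ...]
elocities': array([-0.03845737, -0.13222547, -0.01218904, -0.20688899,  0.02911583,
        0.00166269, -0.05176762]), 'joint_torque': array([ 2.28981087e-03, -4.75561488e+01,  1.36695575e+00, -2.54515475e+01,
        1.17963194e-02,  6.48949557e-03,  3.85029342e-07]), 'ee_pos': array([ 0.21527797, -0.61280805,  0.23048203]), 'tool_rot': array([[ 9.43452280e-01,  3.31507774e-01, -6.25981457e-04],
       [ 3.31508337e-01, -9.43451291e-01,  1.37273510e-03],
       [-1.35510657e-04, -1.50262813e-03, -9.99998862e-01]]), 'ft_force': array([-0.03671916, -0.75953492, -0.47357979]), 'wrist_torque': array([-0.02316392, -0.01937821,  0.00214679]), 'grasp_force': 0.0, 'finger_gap': 0.08536056488190968}
```

View pics/scene0.png

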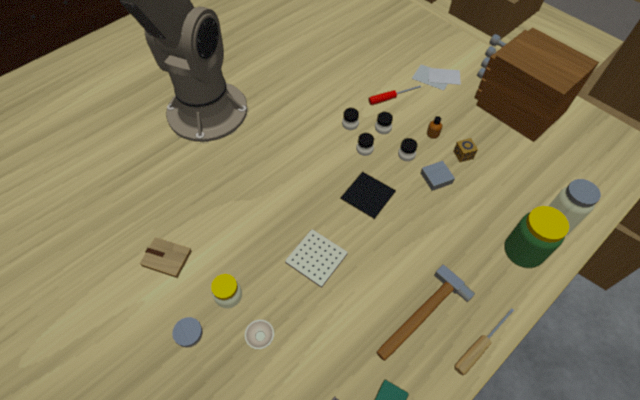

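View pics/side0.png

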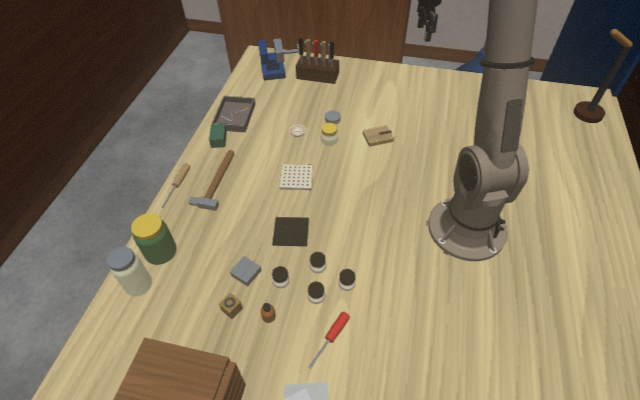

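The scene shows the pad (368,195), tile (317,257), bench block (437,175), doming block (465,149) and bottle (435,128). There are four jars, at (351,118), (385,122), (366,143) and (409,149). The side view shows the same things, with the pad at (291,231), the tile at (296,177) and the jars around (280–347, 262–292).

```bash
cat > m.py <<'E'
from h import *
def comps(n,f,s=None,zmin=0.004,zmax=0.075):
    a=np.load(f'pics/{f}.npz');im,d=a['im'],a['d']
    if n=='wrist': s={'tool_rot':a['R'],'ee_pos':a['p']}
    C=cam(n,s);P=cloud(C,d)
    ok=(d>0)&(P[...,2]>zmin)&(P[...,2]<zmax)&(np.hypot(P[...,0],P[...,1])<1)&(np.hypot(P[...,0],P[...,1])>.25)
    N,L,st,ce=cv2.connectedComponentsWithStats(ok.astype(np.uint8))
    for i in range(1,N):
        if st[i,4]<60: continue
        p=P[L==i]; h=np.percentile(p[:,2],90); top=p[p[:,2]>h-.005][:,:2].astype(np.float32)
        rc=cv2.minAreaRect(top*1000)
        print(n,ce[i].round(),st[i,4],'h%.3f'%h,'top mean',top.mean(0).round(3),'rect',np.round(rc[0],0),np.round(rc[1],0),round(rc[2],1),im[L==i].mean(0).round())
if __name__=='__main__':
    for n in ['scene','side']: comps(n,n+'0')
E
python3 m.py
```

```text
scene [59. 34.] 3048 h0.068 top mean [-0.541 -0.158] rect [-541. -144.] [ 16. 373.] 0.5 [32. 17.  9.]
scene [481.  71.] 77 h0.072 top mean [0.445 0.627] rect [444. 627.] [16.  7.] 7.9 [91. 91. 85.]
scene [515. 113.] 1851 h0.068 top mean [0.596 0.571] rect [619. 592.] [254. 126.] 39.2 [64. 41. 19.]
scene [387.  96.] 321 h0.026 top mean [0.306 0.378] rect [307. 380.] [82. 23.] 68.2 [141.  51.  38.]
scene [350. 118.] 324 h0.047 top mean [0.307 0.253] rect [307. 252.] [39. 40.] 43.6 [69. 67. 59.]
scene [384. 122.] 328 h0.046 top mean [0.378 0.306] rect [377. 308.] [39. 41.] 43.7 [68. 66. 59.]
scene [434. 128.] 254 h0.060 top mean [0.482 0.387] rect [482. 387.] [18. 17.] 64.0 [82. 55. 24.]
scene [365. 144.] 345 h0.046 top mean [0.394 0.218] rect [395. 217.] [38. 43.] 44.6 [68. 66. 58.]
scene [407. 149.] 354 h0.046 top mean [0.48  0.284] rect [479. 284.] [39. 41.] 71.8 [66. 64. 57.]
scene [465. 150.] 411 h0.041 top mean [0.58  0.389] rect [579. 391.] [43. 42.] 64.9 [91. 74. 40.]
scene [437. 175.] 653 h0.027 top mean [0.58  0.281] rect [578. 282.] [61. 62.] 69.8 [ 99. 106. 110.]
scene [368.
[... 2739 characters left out ...]
141. 115.]
side [281. 277.] 306 h0.046 top mean [0.478 0.286] rect [478. 285.] [37. 42.] 18.8 [99. 92. 76.]
side [347. 279.] 312 h0.046 top mean [0.305 0.255] rect [305. 255.] [39. 41.] 9.3 [102.  94.  78.]
side [316. 292.] 323 h0.046 top mean [0.376 0.309] rect [376. 309.] [41. 40.] 83.7 [100.  92.  76.]
side [231. 305.] 368 h0.042 top mean [0.578 0.393] rect [578. 391.] [40. 42.] 63.3 [120. 101.  70.]
side [268. 312.] 231 h0.060 top mean [0.48 0.39] rect [479. 391.] [17. 17.] 25.5 [109.  82.  56.]
side [334. 332.] 424 h0.026 top mean [0.304 0.385] rect [304. 383.] [79. 21.] 68.4 [168.  91.  76.]
side [240. 390.] 133 h0.070 top mean [0.479 0.587] rect [479. 586.] [ 1. 47.] 0.3 [93. 75. 53.]
```

```bash
cat > go.py <<'E'
import sys; from h import *
x,y,z,yaw=map(float,sys.argv[1:5]); s=r.read_state(); R=np.array(s['tool_rot']); p=np.array(s['ee_pos'])
cy=np.degrees(np.arctan2(R[1,0],R[0,0])); t=R.T@(np.array([x,y,z])-p)*1000
turn=-((yaw-cy+180)%360-180)
print('t%.1f'%s['time_s'],'pos',p.round(4),'yaw%.1f'%cy,'tool mm',t.round(1),'turn z rad',round(np.radians(turn),3),'tilt',np.round(R[:2,2],4),'gap',round(s['finger_gap'],4),'gf',round(s['grasp_force'],1),'j',np.round(s['joint_pos'],0))
E
A='[[[21,-24,0,0,0,0],[21,-24,0,0,0,0],[21,-24,0,0,0,0],[21,-24,0,0,0,0],[21,-24,0,0,0,0],[21,-24,0,0,0,0],[21,-24,0,0,0,0],[21,-24,0,0,0,0]]]'
python3 -m crank '[[[21,-24,0,0,0,0],[21,-24,0,0,0,0],[21,-24,0,0,0,0],[21,-24,0,0,0,0],[21,-24,0,0,0,0],[21,-24,0,0,0,0],[21,-24,0,0,0,0],[21,-24,0,0,0,0]]]' -1 80
python3 go.py .578 .283 .2 -20.9
```

```text
time_s: 0.82
ee_pos: [0.3105, -0.3748, 0.2312]
tool_rot: [[0.944, 0.331, -0.0], [0.331, -0.944, 0.0], [-0.0, -0.0, -1.0]]
ft_force: [1.0, -0.3, 0.8]
finger_gap: 0.0854
grasp_force: 0.0
t0.8 pos [ 0.3105 -0.3748  0.2312] yaw19.4 tool mm [ 470.4 -532.    31.1] turn z rad 0.703 tilt [-0.0002  0.    ] gap 0.0854 gf 0.0 j [ 50.   6.  -5. 110.   1.  64. -26.]
```

```bash

python3 -m crank '[[[21,-24,0,0,0,0],[21,-24,0,0,0,0],[21,-24,0,0,0,0],[21,-24,0,0,0,0],[21,-24,0,0,0,0],[21,-24,0,0,0,0],[21,-24,0,0,0,0],[21,-24,0,0,0,0]]]' >/dev/null
python3 -m crank '[[[21,-24,0,0,0,0],[21,-24,0,0,0,0],[21,-24,0,0,0,0],[21,-24,0,0,0,0],[21,-24,0,0,0,0],[21,-24,0,0,0,0],[21,-24,0,0,0,0],[21,-24,0,0,0,0]]]' >/dev/null
python3 -m crank '[[[21,-24,5,0,0,0.117],[0,0,0,0,0,0.117],[0,0,0,0,0,0.117],[0,0,0,0,0,0.117],[0,0,0,0,0,0.117],[0,0,0,0,0,0.117],[0,0,0,0,0,0]]]'
python3 go.py .578 .283 .2 -20.9
```

```text
time_s: 2.73
ee_pos: [0.5114, 0.1263, 0.2261]
tool_rot: [[0.934, -0.356, -0.001], [-0.356, -0.934, -0.0], [-0.0, 0.001, -1.0]]
ft_force: [-0.8, 0.7, 0.3]
finger_gap: 0.0856
grasp_force: 0.0
t2.7 pos [0.5114 0.1263 0.2261] yaw-20.9 tool mm [   6.4 -170.2   26. ] turn z rad 0.001 tilt [-0.0006 -0.0004] gap 0.0856 gf 0.0 j [   7.   12.  -29.  105.    6.   65. -135.]
```

```bash

python3 -m crank '[[[1,-24,4,0,0,0],[1,-24,4,0,0,0],[1,-24,4,0,0,0],[1,-24,4,0,0,0],[1,-24,4,0,0,0],[1,-25,4,0,0,0],[0,-25,2,0,0,0],[0,0,0,0,0,0]]]'
cat > w.py <<'E'
import sys; from m import *
f=sys.argv[1]; snap('wrist',f); comps('wrist',f,zmin=float(sys.argv[2]) if len(sys.argv)>2 else .004)
E
python3 w.py w1; python3 go.py .578 .283 .003 -20.9
```

```text
time_s: 3.4
ee_pos: [0.5771, 0.289, 0.1994]
tool_rot: [[0.938, -0.346, -0.001], [-0.346, -0.938, 0.005], [-0.003, -0.004, -1.0]]
ft_force: [-0.7, 0.7, 0.5]
finger_gap: 0.0855
grasp_force: 0.0
wrist [503. 186.] 9614 h0.007 top mean [0.501 0.123] rect [498. 124.] [101. 100.] 10.5 [31. 31. 33.]
wrist [325. 170.] 4155 h0.026 top mean [0.581 0.282] rect [580. 283.] [60. 60.] 69.0 [130. 135. 141.]
wrist [ 47. 257.] 9675 h0.066 top mean [0.589 0.56 ] rect [591. 560.] [100.   5.] 0.2 [68. 48. 31.]
wrist [219. 210.] 2461 h0.041 top mean [0.581 0.39 ] rect [580. 391.] [40. 40.] 63.9 [121. 104.  75.]
wrist [357. 264.] 2110 h0.046 top mean [0.482 0.285] rect [481. 285.] [41. 41.] 42.2 [61. 58. 54.]
wrist [260. 295.] 1508 h0.062 top mean [0.484 0.389] rect [483. 389.] [18. 17.] 72.3 [87. 60. 38.]
wrist [426. 319.] 374 h0.045 top mean [0.394 0.236] rect [394. 237.] [29.  7.] 7.2 [88. 84. 75.]
wrist [366. 343.] 1424 h0.045 top mean [0.389 0.304] rect [386. 303.] [41. 23.] 54.0 [79. 76. 70.]
wrist [417. 368.] 231 h0.017 top mean [0.325 0.266] rect [325. 266.] [ 6. 27.] 31.6 [129. 124. 113.]
t3.5 pos [0.5768 0.2862 0.1995] yaw-20.4 tool mm [  2.7   2.9 196.5] turn z rad 0.009 tilt [-0.0017  0.0018] gap 0.0856 gf 0.0 j [  -8.   26.  -31.   90.   14.   68. -152.]
```

View pics/w1.png

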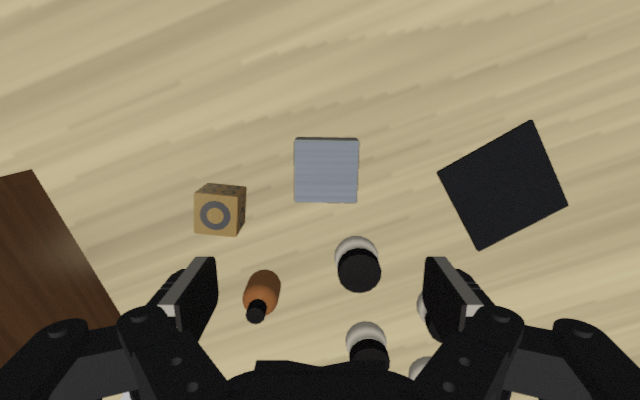

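The wrist view shows the block squared between the fingers at (325,170), with the doming block at (219,210), the jar at (357,264) and the pad at (503,186). These positions match the earlier estimates, so I'm descending.

```bash

python3 -m crank '[[[4,3,24,0,0,0.009],[0,0,24,0,0,0],[0,0,24,0,0,0],[0,0,24,0,0,0],[0,0,24,0,0,0],[0,0,22,0,0,0],[0,0,20,0,0,0],[0,0,12,0,0,0]]]' >/dev/null
python3 -m crank '[[[0,0,12,0,0,0],[0,0,8,0,0,0],[0,0,0,0,0,0],[0,0,0,0,0,0]]]'
python3 go.py .579 .283 .003 -20.9
```

```text
time_s: 4.45
ee_pos: [0.5806, 0.2789, 0.0067]
tool_rot: [[0.932, -0.363, 0.0], [-0.363, -0.932, 0.0], [0.0, -0.0, -1.0]]
ft_force: [0.3, 0.2, -0.2]
finger_gap: 0.0855
grasp_force: 0.0
t4.5 pos [0.5806 0.2789 0.0067] yaw-21.3 tool mm [-2.9 -3.2  3.7] turn z rad -0.006 tilt [0.0005 0.    ] gap 0.0855 gf 0.0 j [ -10.   38.  -26.   99.   21.   48. -158.]
```

```bash

python3 -m crank '[[[-3,-3,3,0,0,-0.006],[0,0,0,0,0,0],[0,0,0,0,0,0]]]' >/dev/null
python3 -m crank '[[[0,0,0,0,0,0],[0,0,0,0,0,0],[0,0,0,0,0,0],[0,0,0,0,0,0],[0,0,0,0,0,0],[0,0,0,0,0,0],[0,0,0,0,0,0],[0,0,0,0,0,0]]]' 1 90
python3 -m crank '[[[0,0,-10,0,0,0],[0,0,-20,0,0,0],[0,0,-20,0,0,0],[0,0,-20,0,0,0],[0,0,0,0,0,0],[0,0,0,0,0,0]]]'
python3 go.py .497 .123 .075 11.1
```

```text
time_s: 5.37
ee_pos: [0.5792, 0.2834, 0.0045]
tool_rot: [[0.934, -0.357, 0.001], [-0.357, -0.934, 0.001], [0.001, -0.001, -1.0]]
ft_force: [-0.3, -0.8, 5.9]
finger_gap: 0.058
grasp_force: 100.0
time_s: 5.87
ee_pos: [0.5786, 0.2826, 0.0735]
tool_rot: [[0.934, -0.357, 0.001], [-0.357, -0.934, 0.0], [0.001, -0.0, -1.0]]
ft_force: [-0.5, -0.1, -6.4]
finger_gap: 0.0582
grasp_force: 98.8
t5.9 pos [0.5786 0.2826 0.0735] yaw-20.9 tool mm [-19.2 178.2  -1.6] turn z rad -0.559 tilt [0.0008 0.    ] gap 0.0582 gf 98.8 j [  -9.   33.  -28.   97.   19.   55. -156.]
```

```bash

python3 -m crank '[[[-2,22,0,0,0,0],[-2,22,0,0,0,0],[-3,22,0,0,0,0],[-2,22,0,0,0,0],[-2,22,0,0,0,0],[-3,23,0,0,0,0],[-2,22,0,0,0,0],[-3,23,0,0,0,0]]]' >/dev/null
python3 -m crank '[[[0,0,0,0,0,-0.11],[0,0,0,0,0,-0.11],[0,0,0,0,0,-0.11],[0,0,0,0,0,-0.11],[0,0,0,0,0,-0.11],[0,0,0,0,0,0],[0,0,0,0,0,0],[0,0,0,0,0,0]]]'
python3 go.py .497 .123 .014 11.1; python3 w.py w2
```

```text
time_s: 7.2
ee_pos: [0.4963, 0.1229, 0.0724]
tool_rot: [[0.983, 0.181, -0.002], [0.181, -0.983, -0.001], [-0.002, 0.0, -1.0]]
ft_force: [0.4, 0.2, -6.1]
finger_gap: 0.0583
grasp_force: 98.9
t7.2 pos [0.4963 0.1229 0.0724] yaw10.4 tool mm [ 0.8  0.1 58.4] turn z rad -0.011 tilt [-0.002  -0.0005] gap 0.0583 gf 98.9 j [  12.   23.  -36.  115.   18.   48. -115.]
wrist [319. 165.] 10922 h0.007 top mean [0.528 0.129] rect [523. 128.] [ 49. 100.] 11.0 [40. 40. 40.]
wrist [606. 214.] 10291 h0.013 top mean [ 0.529 -0.052] rect [532. -58.] [100.  49.] 10.8 [181. 180. 166.]
wrist [ 43. 202.] 6884 h0.045 top mean [0.482 0.276] rect [480. 276.] [26. 42.] 89.8 [74. 71. 64.]
wrist [ 25. 337.] 3976 h0.043 top mean [0.381 0.291] rect [379. 292.] [35. 10.] 3.9 [94. 91. 83.]
wrist [160. 304.] 299 h0.015 top mean [0.416 0.216] rect [416. 217.] [14.  3.] 82.2 [124. 119. 109.]
wrist [109. 374.] 97 h0.045 top mean [0.388 0.23 ] rect [388. 230.] [ 3. 17.] 60.6 [30. 28. 28.]
```

View pics/w2.png

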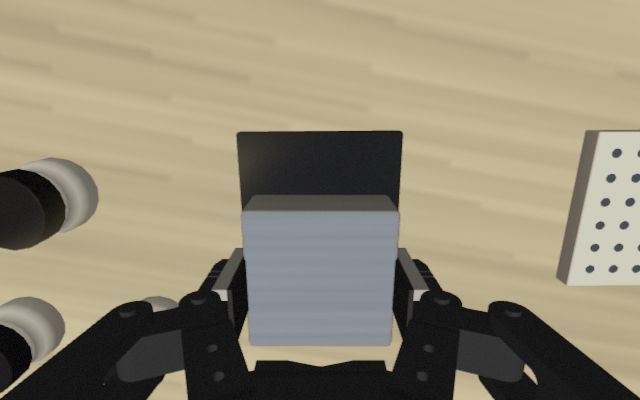

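The block is held level over the pad (pad at 237–402 × 131, block at 245–398 × 205–345) and lined up with it. I'm lowering it now.

```bash

python3 -m crank '[[[0.8,0,15,0,0,-0.011],[0,0,15,0,0,0],[0,0,15,0,0,0],[0,0,9,0,0,0],[0,0,4,0,0,0],[0,0,2,0,0,0],[0,0,2,0,0,0],[0,0,0,0,0,0]]]'
python3 -m crank '[[[0,0,0,0,0,0],[0,0,0,0,0,0],[0,0,0,0,0,0]]]'
```

```text
time_s: 7.92
ee_pos: [0.4984, 0.1237, 0.0117]
tool_rot: [[0.981, 0.194, 0.001], [0.194, -0.981, 0.0], [0.001, 0.0, -1.0]]
ft_force: [0.3, 0.2, -5.3]
finger_gap: 0.0575
grasp_force: 98.8
time_s: 8.17
ee_pos: [0.4984, 0.1236, 0.0118]
tool_rot: [[0.981, 0.194, 0.001], [0.194, -0.981, 0.0], [0.001, 0.0, -1.0]]
ft_force: [-1.4, 0.1, -5.0]
finger_gap: 0.0579
grasp_force: 98.8
```

```bash

python3 -m crank '[[[-1,0,1,0,0,0],[0,0,0.5,0,0,0],[0,0,0,0,0,0],[0,0,0,0,0,0]]]'
python3 -m crank '[[[0,0,0,0,0,0],[0,0,0,0,0,0],[0,0,0,0,0,0],[0,0,0,0,0,0],[0,0,0,0,0,0]]]' -0.8
python3 -m crank '[[[0,0,-15,0,0,0],[0,0,-25,0,0,0],[0,0,-30,0,0,0],[0,0,-30,0,0,0],[0,0,-20,0,0,0],[0,0,0,0,0,0],[0,0,0,0,0,0]]]' -1
python3 w.py w3; python3 go.py .579 .390 .13 64
```

```text
time_s: 8.5
ee_pos: [0.4972, 0.1233, 0.0104]
tool_rot: [[0.981, 0.194, 0.0], [0.194, -0.981, -0.0], [0.0, 0.0, -1.0]]
ft_force: [-2.9, -0.4, 2.6]
finger_gap: 0.058
grasp_force: 99.8
time_s: 8.92
ee_pos: [0.4973, 0.1234, 0.01]
tool_rot: [[0.981, 0.195, 0.001], [0.195, -0.981, 0.0], [0.001, -0.0, -1.0]]
ft_force: [0.5, 0.1, -0.4]
finger_gap: 0.0771
grasp_force: 0.0
time_s: 9.5
ee_pos: [0.4979, 0.1234, 0.1309]
tool_rot: [[0.981, 0.194, 0.003], [0.194, -0.981, -0.0], [0.003, 0.001, -1.0]]
ft_force: [-0.8, 0.9, -0.3]
finger_gap: 0.0852
grasp_force: 0.0
wrist [319. 187.] 15039 h0.031 top mean [0.5   0.124] rect [498. 123.] [60. 60.] 11.0 [76. 78. 80.]
wrist [580. 193.] 14683 h0.013 top mean [ 0.536 -0.077] rect [537. -84.] [100. 103.] 10.7 [177. 177. 163.]
wrist [ 96. 179.] 4800 h0.045 top mean [0.481 0.284] rect [481. 285.] [41. 41.] 86.6 [68. 64. 56.]
wrist [ 65. 294.] 4011 h0.045 top mean [0.382 0.308] rect [381. 310.] [35. 43.] 26.1 [70. 66. 59.]
wrist [164. 278.] 476 h0.045 top mean [0.406 0.234] rect [405. 234.] [ 4. 22.] 58.9 [99. 95. 86.]
wrist [  8. 347.] 499 h0.023 top mean [0.307 0.362] rect [305. 365.] [12. 16.] 58.8 [120.  32.  29.]
wrist [118. 397.] 134 h0.045 top mean [0.306 0.253] rect [304. 254.] [ 8. 25.] 27.4 [28. 25. 26.]
t9.6 pos [0.4968 0.123  0.1296] yaw11.2 tool mm [ 132.5 -245.9   -0.5] turn z rad -0.921 tilt [-0.     -0.0005] gap 0.0853 gf 0.0 j [  14.   18.  -39.  112.   14.   54. -110.]
```

```bash

python3 -m crank '[[[11,-20.5,0,0,0,0],[11,-20.5,0,0,0,0],[11,-20.5,0,0,0,0],[11,-20.5,0,0,0,0],[11,-20.5,0,0,0,0],[11,-20.5,0,0,0,0],[11,-20.5,0,0,0,0],[11,-20.5,0,0,0,0]]]' >/dev/null
python3 -m crank '[[[11,-20.5,0,0,0,0],[11,-20.5,0,0,0,0],[11,-20.5,0,0,0,0],[11,-20.5,0,0,0,0],[0,0,0,0,0,-0.115],[0,0,0,0,0,-0.115],[0,0,0,0,0,-0.115],[0,0,0,0,0,-0.115]]]' >/dev/null
python3 -m crank '[[[0,0,0,0,0,-0.115],[0,0,0,0,0,-0.115],[0,0,0,0,0,-0.115],[0,0,0,0,0,-0.115],[0,0,0,0,0,0],[0,0,0,0,0,0],[0,0,0,0,0,0]]]' >/dev/null
python3 go.py .579 .390 .012 64;python3 w.py w4 .02; 
```

```text
t11.5 pos [0.5781 0.3899 0.1285] yaw63.8 tool mm [  0.6   0.9 116.5] turn z rad -0.003 tilt [-0.0017 -0.0012] gap 0.0858 gf 0.0 j [ -7.  40. -48.  86.  31.  68. -86.]
wrist [67. 12.] 2659 h0.068 top mean [0.493 0.561] rect [493. 561.] [ 3. 27.] 76.2 [56. 37. 23.]
wrist [321. 197.] 3460 h0.041 top mean [0.58  0.392] rect [580. 391.] [40. 40.] 63.5 [110.  94.  65.]
wrist [207. 248.] 1499 h0.043 top mean [0.486 0.395] rect [484. 392.] [24. 32.] 47.0 [100.  68.  42.]
wrist [ 27. 318.] 829 h0.025 top mean [0.316 0.404] rect [313. 401.] [42. 20.] 66.6 [162.  50.  44.]
wrist [268. 349.] 1365 h0.045 top mean [0.484 0.298] rect [483. 297.] [19. 40.] 74.4 [42. 40. 37.]
wrist [124. 396.] 78 h0.045 top mean [0.364 0.315] rect [364. 316.] [ 9. 10.] 59.2 [33. 30. 28.]
```

```bash

python3 -m crank '[[[1,1,20,0,0,0],[0,0,20,0,0,0],[0,0,20,0,0,0],[0,0,20,0,0,0],[0,0,15,0,0,0],[0,0,10,0,0,0],[0,0,8,0,0,0],[0,0,3,0,0,0]]]' >/dev/null
python3 -m crank '[[[0,0,0,0,0,0],[0,0,0,0,0,0],[0,0,0,0,0,0]]]' >/dev/null
python3 go.py .5795 .3905 .012 64
python3 -m crank '[[[0,0,0,0,0,0],[0,0,0,0,0,0],[0,0,0,0,0,0],[0,0,0,0,0,0],[0,0,0,0,0,0],[0,0,0,0,0,0],[0,0,0,0,0,0],[0,0,0,0,0,0]]]' 1 90
python3 -m crank '[[[0,0,0,0,0,0],[0,0,-10,0,0,0],[0,0,-20,0,0,0],[0,0,-30,0,0,0],[0,0,-30,0,0,0],[0,0,-20,0,0,0],[0,0,0,0,0,0],[0,0,0,0,0,0]]]'
python3 go.py .498 .123 .122 11.1
```

```text
t12.4 pos [0.5806 0.3914 0.015 ] yaw63.9 tool mm [-1.3 -0.6  3. ] turn z rad -0.001 tilt [0.0015 0.0012] gap 0.0853 gf 0.0 j [ -9.  47. -44.  90.  36.  59. -89.]
time_s: 13.1
ee_pos: [0.5802, 0.3913, 0.0146]
tool_rot: [[0.439, 0.898, 0.001], [0.898, -0.439, 0.001], [0.001, 0.0, -1.0]]
ft_force: [-0.7, 0.3, 5.2]
finger_gap: 0.0387
grasp_force: 92.6
time_s: 13.77
ee_pos: [0.5799, 0.3903, 0.1236]
tool_rot: [[0.44, 0.898, 0.0], [0.898, -0.44, -0.001], [-0.0, 0.001, -1.0]]
ft_force: [0.4, -0.1, -4.2]
finger_gap: 0.0389
grasp_force: 91.8
t13.8 pos [0.5799 0.3903 0.1236] yaw63.9 tool mm [-276.1   43.9    1.8] turn z rad 0.922 tilt [ 0.0004 -0.0007] gap 0.0389 gf 91.8 j [ -7.  40. -48.  86.  31.  68. -86.]
```

```bash

python3 -m crank '[[[-23,3.7,0,0,0,0],[-23,3.7,0,0,0,0],[-23,3.7,0,0,0,0],[-23,3.7,0,0,0,0],[-23,3.7,0,0,0,0],[-23,3.7,0,0,0,0],[-23,3.7,0,0,0,0],[-23,3.7,0,0,0,0]]]' >/dev/null
python3 -m crank '[[[-23,3.6,0,0,0,0],[-23,3.6,0,0,0,0],[-23,3.6,0,0,0,0],[-23,3.6,0,0,0,0],[0,0,0,0,0,0.115],[0,0,0,0,0,0.115],[0,0,0,0,0,0.115],[0,0,0,0,0,0.115]]]' >/dev/null
python3 -m crank '[[[0,0,0,0,0,0.115],[0,0,0,0,0,0.115],[0,0,0,0,0,0.115],[0,0,0,0,0,0.115],[0,0,0,0,0,0],[0,0,0,0,0,0],[0,0,0,0,0,0]]]' >/dev/null
python3 go.py .498 .123 .046 11.1; python3 w.py w5 .004
```

```text
t15.7 pos [0.4971 0.123  0.1226] yaw11.4 tool mm [ 1.1  0.2 76.6] turn z rad 0.004 tilt [-0.0026 -0.0006] gap 0.0384 gf 91.6 j [  17.   20.  -43.  112.   16.   54. -112.]
wrist [319. 172.] 11892 h0.031 top mean [0.51  0.126] rect [510. 125.] [37. 60.] 10.8 [78. 80. 82.]
wrist [583. 195.] 14362 h0.013 top mean [ 0.535 -0.074] rect [536. -81.] [100.  95.] 11.1 [190. 190. 175.]
wrist [ 88. 180.] 5213 h0.045 top mean [0.482 0.284] rect [481. 285.] [41. 41.] 82.7 [72. 68. 61.]
wrist [ 56. 299.] 4651 h0.045 top mean [0.38  0.307] rect [378. 308.] [41. 42.] 72.3 [75. 71. 64.]
wrist [177. 285.] 1979 h0.044 top mean [0.409 0.227] rect [406. 223.] [17. 40.] 15.9 [96. 93. 85.]
wrist [ 14. 361.] 1076 h0.024 top mean [0.299 0.351] rect [297. 354.] [21. 21.] 69.7 [135.  40.  36.]
wrist [145. 364.] 188 h0.026 top mean [0.321 0.242] rect [322. 242.] [5. 4.] 43.8 [132. 128. 117.]
```

View pics/w5.png

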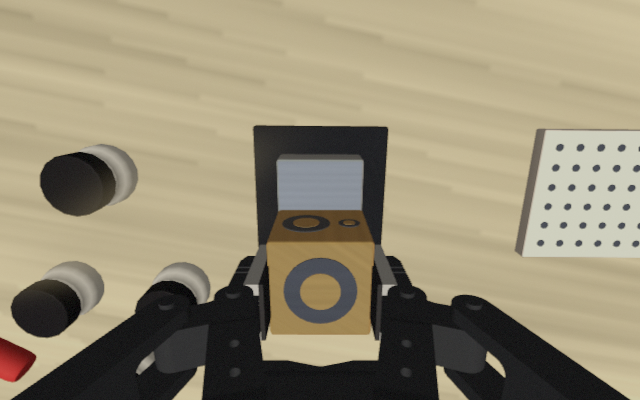

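The doming block is held square over the bench block (steel at 278–363 × 157–212, brass at 268–372 × 210–333). I'm lowering it now.

```bash

python3 -m crank '[[[0.5,0,20,0,0,0],[0,0,20,0,0,0],[0,0,15,0,0,0],[0,0,10,0,0,0],[0,0,5,0,0,0],[0,0,2,0,0,0],[0,0,0,0,0,0],[0,0,0,0,0,0]]]' >/dev/null
python3 -m crank '[[[0,0,0,0,0,0]]]' >/dev/null
python3 go.py .498 .123 .0455 11.1; 
```

```text
t16.5 pos [0.4995 0.1239 0.0527] yaw11.2 tool mm [-1.7  0.5  7.2] turn z rad 0.002 tilt [0.0019 0.0002] gap 0.0384 gf 91.6 j [  14.   26.  -40.  115.   22.   46. -118.]
```

```bash

python3 -m crank '[[[-1.5,0.5,3,0,0,0],[0,0,2,0,0,0],[0,0,1,0,0,0],[0,0,1,0,0,0],[0,0,0.5,0,0,0],[0,0,0,0,0,0],[0,0,0,0,0,0]]]'
python3 go.py .498 .123 .0455 11.1; 
```

```text
time_s: 17.07
ee_pos: [0.4972, 0.1226, 0.0454]
tool_rot: [[0.981, 0.194, -0.0], [0.194, -0.981, -0.002], [-0.001, 0.002, -1.0]]
ft_force: [-4.1, -1.9, 6.2]
finger_gap: 0.0383
grasp_force: 93.3
t17.1 pos [0.4972 0.1226 0.0454] yaw11.2 tool mm [ 0.9 -0.3 -0.1] turn z rad 0.002 tilt [-0.0005 -0.0016] gap 0.0383 gf 93.3 j [  13.   26.  -39.  116.   23.   46. -118.]
```

```bash

python3 -m crank '[[[0,0,0,0,0,0],[0,0,0,0,0,0],[0,0,0,0,0,0],[0,0,0,0,0,0],[0,0,0,0,0,0]]]' -0.4 60
python3 -m crank '[[[0,0,-15,0,0,0],[0,0,-25,0,0,0],[0,0,-25,0,0,0],[0,0,-20,0,0,0],[0,0,-15,0,0,0],[0,0,0,0,0,0],[0,0,0,0,0,0]]]' -1 >/dev/null
python3 w.py w6 .004;python3 go.py .480 .285 .13 11.1
```

```text
time_s: 17.48
ee_pos: [0.4976, 0.1229, 0.0444]
tool_rot: [[0.981, 0.195, 0.0], [0.195, -0.981, 0.0], [0.0, -0.0, -1.0]]
ft_force: [0.3, -0.7, -0.1]
finger_gap: 0.0597
grasp_force: 0.0
wrist [319. 183.] 13757 h0.071 top mean [0.499 0.123] rect [498. 123.] [40. 40.] 11.1 [76. 71. 62.]
wrist [  6. 146.] 446 h0.016 top mean [0.483 0.373] rect [481. 374.] [ 7. 25.] 86.8 [72. 49. 29.]
wrist [573. 187.] 14655 h0.013 top mean [ 0.538 -0.081] rect [537. -84.] [100. 102.] 11.0 [178. 178. 163.]
wrist [106. 175.] 4251 h0.045 top mean [0.481 0.284] rect [481. 285.] [41. 41.] 64.8 [69. 65. 57.]
wrist [ 76. 287.] 3824 h0.045 top mean [0.38  0.307] rect [379. 308.] [39. 42.] 17.2 [73. 68. 60.]
wrist [172. 270.] 566 h0.045 top mean [0.405 0.234] rect [404. 234.] [ 5. 25.] 60.2 [100.  96.  86.]
wrist [ 13. 336.] 911 h0.025 top mean [0.306 0.369] rect [303. 371.] [24. 21.] 70.2 [135.  38.  35.]
wrist [123. 396.] 90 h0.046 top mean [0.291 0.256] rect [291. 256.] [ 8. 16.] 25.2 [38. 35. 33.]
t18.1 pos [0.497  0.1225 0.1438] yaw11.2 tool mm [  14.9 -162.7   13.7] turn z rad 0.002 tilt [-0.0005 -0.0005] gap 0.0855 gf 0.0 j [  18.   18.  -44.  111.   15.   56. -111.]
```

```bash

python3 -m crank '[[[2,-20,0,0,0,0],[2,-20,0,0,0,0],[2,-20,0,0,0,0],[2,-20,0,0,0,0],[2,-21,0,0,0,0],[2,-21,0,0,0,0],[2,-20,0,0,0,0],[1,-20,0,0,0,0]]]' -0.6 60 >/dev/null
python3 -m crank '[[[0,0,20,0,0,0],[0,0,20,0,0,0],[0,0,20,0,0,0],[0,0,20,0,0,0],[0,0,0,0,0,0],[0,0,0,0,0,0],[0,0,0,0,0,0]]]' >/dev/null
python3 go.py .4805 .2845 .016 11.1
```

```text
t19.4 pos [0.4805 0.2849 0.0645] yaw11.2 tool mm [-0.1  0.4 48.5] turn z rad 0.002 tilt [-0.0003  0.0002] gap 0.0684 gf 0.0 j [  -2.   29.  -42.  109.   25.   51. -135.]
```

```bash

python3 -m crank '[[[0,0.4,15,0,0,0],[0,0,15,0,0,0],[0,0,10,0,0,0],[0,0,6,0,0,0],[0,0,2,0,0,0],[0,0,0,0,0,0],[0,0,0,0,0,0]]]'
python3 -m crank '[[[0,0,0,0,0,0],[0,0,0,0,0,0],[0,0,0,0,0,0],[0,0,0,0,0,0],[0,0,0,0,0,0],[0,0,0,0,0,0],[0,0,0,0,0,0]]]' 1 40
python3 -m crank '[[[0,0,-10,0,0,0],[0,0,-20,0,0,0],[0,0,-30,0,0,0],[0,0,-30,0,0,0],[0,0,-30,0,0,0],[0,0,0,0,0,0],[0,0,0,0,0,0]]]'
python3 go.py .517 .019 .136 11.1
```

```text
time_s: 19.95
ee_pos: [0.4811, 0.2846, 0.017]
tool_rot: [[0.981, 0.195, 0.001], [0.195, -0.981, 0.001], [0.001, -0.0, -1.0]]
ft_force: [0.2, 1.1, -0.4]
finger_gap: 0.0684
grasp_force: 0.0
time_s: 20.53
ee_pos: [0.4811, 0.2846, 0.0172]
tool_rot: [[0.981, 0.194, 0.001], [0.194, -0.981, 0.0], [0.001, -0.0, -1.0]]
ft_force: [-1.4, -0.7, 5.3]
finger_gap: 0.0404
grasp_force: 40.1
time_s: 21.12
ee_pos: [0.4816, 0.2848, 0.1383]
tool_rot: [[0.981, 0.194, 0.004], [0.194, -0.981, 0.001], [0.004, -0.001, -1.0]]
ft_force: [-0.2, 0.3, -0.8]
finger_gap: 0.0405
grasp_force: 40.5
t21.1 pos [0.4816 0.2848 0.1383] yaw11.2 tool mm [-16.9 267.7   2.1] turn z rad 0.002 tilt [0.0037 0.0013] gap 0.0405 gf 40.5 j [   1.   24.  -45.  106.   20.   58. -131.]
```

```bash

python3 -m crank '[[[-1.4,22.3,0,0,0,0],[-1.4,22.3,0,0,0,0],[-1.4,22.3,0,0,0,0],[-1.4,22.3,0,0,0,0],[-1.4,22.3,0,0,0,0],[-1.4,22.3,0,0,0,0],[-1.4,22.3,0,0,0,0],[-1.4,22.3,0,0,0,0]]]' >/dev/null
python3 -m crank '[[[-1.4,22.3,0,0,0,0],[-1.4,22.3,0,0,0,0],[-1.4,22.3,0,0,0,0],[-1.4,22.3,0,0,0,0],[0,0,10,0,0,0],[0,0,20,0,0,0],[0,0,20,0,0,0],[0,0,20,0,0,0]]]' >/dev/null
python3 -m crank '[[[0,0,10,0,0,0],[0,0,5,0,0,0],[0,0,0,0,0,0],[0,0,0,0,0,0]]]'
python3 go.py .517 .019 .017 11.1
```

```text
time_s: 22.78
ee_pos: [0.5163, 0.0189, 0.0515]
tool_rot: [[0.981, 0.195, 0.0], [0.195, -0.981, 0.0], [0.0, -0.0, -1.0]]
ft_force: [-0.3, 0.6, -1.0]
finger_gap: 0.0402
grasp_force: 40.6
t22.8 pos [0.5163 0.0189 0.0515] yaw11.2 tool mm [ 0.7 -0.  34.5] turn z rad 0.003 tilt [0.0001 0.0002] gap 0.0402 gf 40.6 j [  24.   26.  -38.  115.   22.   46. -105.]
```

```bash

python3 -m crank '[[[0.5,0,15,0,0,0],[0,0,10,0,0,0],[0,0,5,0,0,0],[0,0,3,0,0,0],[0,0,1,0,0,0],[0,0,0.7,0,0,0],[0,0,0,0,0,0],[0,0,0,0,0,0]]]'
python3 -m crank '[[[0,0,0,0,0,0],[0,0,0,0,0,0],[0,0,0,0,0,0],[0,0,0,0,0,0],[0,0,0,0,0,0]]]' -0.4
python3 -m crank '[[[0,0,-15,0,0,0],[0,0,-25,0,0,0],[0,0,-30,0,0,0],[0,0,-30,0,0,0],[0,0,-20,0,0,0],[0,0,0,0,0,0],[0,0,0,0,0,0]]]' -1 >/dev/null
python3 w.py w7 .004;python3 go.py .482 .389 .13 11.1
```

```text
time_s: 23.45
ee_pos: [0.5166, 0.0186, 0.0172]
tool_rot: [[0.981, 0.194, 0.0], [0.194, -0.981, -0.001], [-0.0, 0.001, -1.0]]
ft_force: [-2.2, -0.3, 3.2]
finger_gap: 0.0407
grasp_force: 40.9
time_s: 23.87
ee_pos: [0.5169, 0.0186, 0.0167]
tool_rot: [[0.981, 0.194, 0.0], [0.194, -0.981, -0.0], [0.0, 0.0, -1.0]]
ft_force: [0.1, 0.0, 0.4]
finger_gap: 0.0595
grasp_force: 0.0
wrist [186. 184.] 15061 h0.071 top mean [0.499 0.121] rect [498. 122.] [40. 41.] 11.0 [85. 78. 67.]
wrist [450. 187.] 15366 h0.013 top mean [ 0.54  -0.083] rect [537. -84.] [100. 101.] 10.7 [182. 183. 169.]
wrist [319. 198.] 3206 h0.046 top mean [0.517 0.018] rect [516.  18.] [41. 41.] 65.8 [55. 52. 49.]
wrist [ 50. 291.] 4211 h0.045 top mean [0.396 0.218] rect [395. 219.] [42. 42.] 13.5 [73. 69. 61.]
wrist [624. 304.] 1935 h0.032 top mean [ 0.466 -0.256] rect [ 463. -259.] [47. 12.] 23.7 [143. 140. 119.]
wrist [ 13. 347.] 470 h0.033 top mean [0.327 0.254] rect [327. 255.] [ 4. 11.] 4.7 [118. 114. 104.]
t24.5 pos [0.5165 0.0183 0.1365] yaw11.2 tool mm [  38.2 -370.3    6.3] turn z rad 0.002 tilt [ 0.     -0.0006] gap 0.0851 gf 0.0 j [ 28.  19. -42. 111.  15.  55. -99.]
```

```bash

python3 -m crank '[[[2.2,-22,0,0,0,0],[2.2,-22,0,0,0,0],[2.2,-22,0,0,0,0],[2.2,-22,0,0,0,0],[2.2,-22,0,0,0,0],[2.2,-22,0,0,0,0],[2.2,-22,0,0,0,0],[2.2,-22,0,0,0,0]]]' >/dev/null
python3 -m crank '[[[2.3,-22,0,0,0,0],[2.3,-22,0,0,0,0],[2.3,-22,0,0,0,0],[2.3,-22,0,0,0,0],[2.3,-22,0,0,0,0],[2.3,-22,0,0,0,0],[2.3,-22,0,0,0,0],[2.3,-18,0,0,0,0]]]' >/dev/null
python3 -m crank '[[[0,0,0,0,0,0],[0,0,0,0,0,0],[0,0,0,0,0,0]]]' >/dev/null
python3 w.py w8 .05; python3 go.py .482 .389 .003 11.1
```

```text
wrist [11. 79.] 3721 h0.066 top mean [0.524 0.56 ] rect [525. 560.] [ 6. 91.] 87.6 [52. 34. 20.]
wrist [283. 205.] 673 h0.063 top mean [0.483 0.389] rect [482. 389.] [18. 18.] 53.4 [36. 32. 28.]
wrist [633. 259.] 619 h0.060 top mean [0.485 0.141] rect [490. 142.] [34.  4.] 14.4 [61. 46. 28.]
t26.1 pos [0.4843 0.3651 0.1354] yaw11.1 tool mm [  2.6 -24.2 132.3] turn z rad 0.001 tilt [-0.0014 -0.0025] gap 0.0854 gf 0.0 j [  -8.   29.  -44.   99.   23.   61. -139.]
```

```bash

python3 -m crank '[[[2,-12,0,0,0,0],[0.6,-12.2,0,0,0,0],[0,0,20,0,0,0],[0,0,20,0,0,0],[0,0,20,0,0,0],[0,0,20,0,0,0],[0,0,20,0,0,0],[0,0,10,0,0,0]]]' -0.6 40 >/dev/null
python3 -m crank '[[[0,0,5,0,0,0],[0,0,0,0,0,0],[0,0,0,0,0,0]]]' >/dev/null
python3 go.py .482 .389 .003 11.1
```

```text
t27.1 pos [0.4824 0.3921 0.0224] yaw11.2 tool mm [-1.   3.  19.4] turn z rad 0.002 tilt [0.0008 0.001 ] gap 0.0684 gf 0.0 j [ -14.   38.  -40.  101.   30.   52. -146.]
```

```bash

python3 -m crank '[[[-1,3,8,0,0,0],[0,0,6,0,0,0],[0,0,3.5,0,0,0],[0,0,1,0,0,0],[0,0,0,0,0,0],[0,0,0,0,0,0]]]' >/dev/null
python3 -m crank '[[[0,0,0,0,0,0],[0,0,0,0,0,0],[0,0,0,0,0,0],[0,0,0,0,0,0],[0,0,0,0,0,0],[0,0,0,0,0,0],[0,0,0,0,0,0],[0,0,0,0,0,0]]]' 1 40
python3 -m crank '[[[0,0,-10,0,0,0],[0,0,-20,0,0,0],[0,0,-30,0,0,0],[0,0,-30,0,0,0],[0,0,-30,0,0,0],[0,0,-20,0,0,0],[0,0,0,0,0,0],[0,0,0,0,0,0]]]'
python3 go.py .618 -.0685 .143 11.1
```

```text
time_s: 28.22
ee_pos: [0.482, 0.3885, 0.0036]
tool_rot: [[0.981, 0.195, 0.001], [0.195, -0.981, 0.001], [0.001, -0.0, -1.0]]
ft_force: [-0.5, -0.5, 5.1]
finger_gap: 0.035
grasp_force: 40.2
time_s: 28.88
ee_pos: [0.4821, 0.388, 0.1441]
tool_rot: [[0.981, 0.194, 0.002], [0.194, -0.981, 0.0], [0.002, -0.0, -1.0]]
ft_force: [-0.3, 0.4, -1.7]
finger_gap: 0.0347
grasp_force: 40.0
t28.9 pos [0.4821 0.388  0.1441] yaw11.2 tool mm [ 44.7 474.2   1.2] turn z rad 0.002 tilt [0.0016 0.0004] gap 0.0347 gf 40.0 j [ -10.   30.  -44.   97.   23.   63. -140.]
```

```bash

python3 -m crank '[[[2.2,23.7,0,0,0,0],[2.2,23.7,0,0,0,0],[2.2,23.7,0,0,0,0],[2.2,23.7,0,0,0,0],[2.2,23.7,0,0,0,0],[2.2,23.7,0,0,0,0],[2.2,23.7,0,0,0,0],[2.2,23.7,0,0,0,0]]]' >/dev/null
python3 -m crank '[[[2.2,23.7,0,0,0,0],[2.2,23.7,0,0,0,0],[2.2,23.7,0,0,0,0],[2.2,23.7,0,0,0,0],[2.2,23.7,0,0,0,0],[2.2,23.7,0,0,0,0],[2.2,23.7,0,0,0,0],[2.2,23.7,0,0,0,0]]]' >/dev/null
python3 -m crank '[[[2.2,23.7,0,0,0,0],[2.2,23.7,0,0,0,0],[2.2,23.7,0,0,0,0],[2.2,23.7,0,0,0,0],[0,0,20,0,0,0],[0,0,20,0,0,0],[0,0,20,0,0,0],[0,0,20,0,0,0]]]' >/dev/null
python3 -m crank '[[[0,0,15,0,0,0],[0,0,0,0,0,0],[0,0,0,0,0,0],[0,0,0,0,0,0]]]' >/dev/null
python3 go.py .6184 -.068 .0036 11.1
```

```text
t31.2 pos [ 0.6176 -0.0682  0.0487] yaw11.2 tool mm [ 0.8  0.  45.1] turn z rad 0.002 tilt [0.0007 0.0001] gap 0.035 gf 40.1 j [ 29.  35. -36. 101.  25.  53. -97.]
```

```bash

python3 -m crank '[[[0.5,0,15,0,0,0],[0,0,12,0,0,0],[0,0,8,0,0,0],[0,0,5,0,0,0],[0,0,3,0,0,0],[0,0,1,0,0,0],[0,0,1,0,0,0],[0,0,0,0,0,0]]]'
python3 -m crank '[[[0,0,0,0,0,0],[0,0,0,0,0,0]]]'
```

```text
time_s: 31.88
ee_pos: [0.6178, -0.0682, 0.0037]
tool_rot: [[0.981, 0.195, 0.0], [0.195, -0.981, -0.0], [0.0, 0.0, -1.0]]
ft_force: [0.2, -0.6, -0.1]
finger_gap: 0.035
grasp_force: 40.1
time_s: 32.05
ee_pos: [0.6179, -0.0681, 0.0037]
tool_rot: [[0.981, 0.195, 0.001], [0.195, -0.981, -0.0], [0.001, 0.0, -1.0]]
ft_force: [-1.0, -0.5, 2.7]
finger_gap: 0.0349
grasp_force: 40.3
```

```bash

python3 -m crank '[[[0,0,0,0,0,0],[0,0,0,0,0,0],[0,0,0,0,0,0],[0,0,0,0,0,0],[0,0,0,0,0,0]]]' -0.4 >/dev/null
python3 -m crank '[[[0,0,-15,0,0,0],[0,0,-25,0,0,0],[0,0,-35,0,0,0],[0,0,-35,0,0,0],[0,0,-30,0,0,0],[0,0,-20,0,0,0],[0,0,0,0,0,0],[0,0,0,0,0,0]]]' -1
python3 w.py w9 .004
python3 -c "
from m import *
snap('side','side9');comps('side','side9')" | grep -v 'h0.0[6-7]'
```

```text
time_s: 33.13
ee_pos: [0.6186, -0.0681, 0.1656]
tool_rot: [[0.981, 0.195, 0.004], [0.195, -0.981, -0.001], [0.004, 0.002, -1.0]]
ft_force: [-0.8, -0.3, -0.3]
finger_gap: 0.0855
grasp_force: 0.0
wrist [424.   5.] 762 h0.023 top mean [ 0.77  -0.122] rect [ 768. -116.] [ 7. 50.] 9.8 [97. 69. 44.]
wrist [615.  24.] 2223 h0.030 top mean [ 0.782 -0.261] rect [ 786. -267.] [27. 25.] 6.1 [67. 62. 60.]
wrist [319. 187.] 1663 h0.062 top mean [ 0.619 -0.068] rect [618. -68.] [18. 18.] 50.7 [83. 57. 36.]
wrist [ 88. 267.] 11795 h0.071 top mean [0.501 0.122] rect [499. 123.] [40. 42.] 11.2 [76. 69. 57.]
wrist [319. 265.] 10454 h0.013 top mean [ 0.54  -0.084] rect [537. -84.] [101. 100.] 10.8 [166. 168. 153.]
wrist [548. 262.] 3063 h0.022 top mean [ 0.586 -0.291] rect [ 588. -286.] [59. 58.] 55.7 [165. 158. 142.]
wrist [215. 264.] 946 h0.039 top mean [0.524 0.005] rect [527.  13.] [41. 17.] 63.1 [98. 94. 85.]
wrist [  9. 340.] 733 h0.022 top mean [0.397 0.202] rect [395. 203.] [36. 12.] 0.3 [109. 105.  95.]
wrist [521. 397.] 135 h0.058 top mean [ 0.471 -0.281] rect [ 470. -283.] [26.  8.] 84.6 [17
[... 632 characters left out ...]
ide [179. 179.] 256 h0.025 top mean [ 0.896 -0.003] rect [897.  -4.] [22. 90.] 2.4 [148. 130. 100.]
side [271. 172.] 161 h0.059 top mean [ 0.615 -0.066] rect [615. -66.] [16. 16.] 8.9 [112.  87.  60.]
side [296. 181.] 985 h0.042 top mean [0.514 0.02 ] rect [514.  18.] [40. 40.] 73.9 [173. 165. 146.]
side [318. 262.] 293 h0.046 top mean [0.392 0.221] rect [392. 221.] [38. 40.] 13.3 [104.  96.  80.]
side [347. 279.] 310 h0.047 top mean [0.305 0.255] rect [305. 255.] [38. 39.] 44.9 [103.  95.  79.]
side [316. 292.] 323 h0.046 top mean [0.375 0.309] rect [376. 308.] [39. 41.] 45.2 [103.  95.  78.]
side [334. 332.] 422 h0.026 top mean [0.303 0.382] rect [302. 382.] [79. 23.] 68.5 [171.  93.  77.]
```

View pics/side9.png

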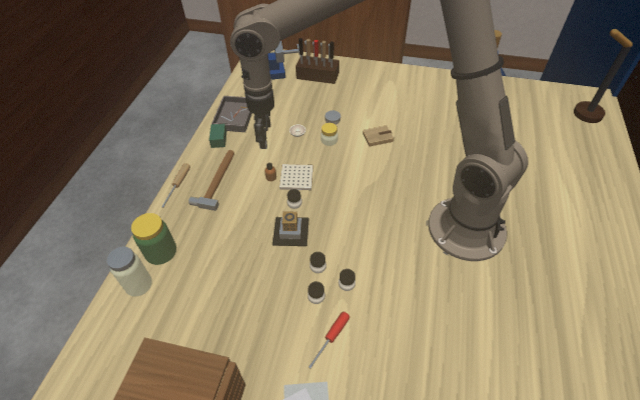

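The side view shows the stack on the pad (291,228), the jar between pad and tile (294,198) and the bottle behind the tile (270,172), all upright. The wide jar, tin and dish haven't moved, so I'm handing in.

```bash
python3 -c "
from rig import r
print(r.finish_job())"
```

```text
the job is handed in; nothing more can be done
None
```

The job is handed in at about 33 s of the 115 s: the last camera measurements put the bench block, doming block, flux jar and amber bottle within a few millimetres of their targets, and the wide jar, round tin and dish were not moved; no verdict came back.

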